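Hang the LED lamp on the microscope's stud

TASK

Pick up the cordless LED lamp by its head and mount it on the side of the microscope's column: slip the round end of its bracket's keyhole over the headed stud until the bracket lies flat on the column, then slide it down until the stud is fully home at the top of the slot and the brass catch has snapped out above the bracket, and let go so that it stays there, level and flat. Work gently and by feel: never push the lamp against the stud or the column with more than about 20 N. Do not bump the microscope with the arm, and leave everything else, also the dish on the stage, where it is.

Things in the scene. Friction and masses are not known exactly. Their poses are not given: they have to be found in the camera images.
- mount (a point): Nominal place of the headed stud: on the face of the dark steel shoe on the left side of the cream microscope's column. Axes: y out of the column along the stud, x forward to the stage, z up. CAUTION: the shoe is clamped by hand in a groove, so the real stud sits up to 14 mm above or below this point (true in x and y); find its height by feel. Does not turn.
- mount_head (a point): Nominal centre of the stud's head, 5 mm out of the shoe, same axes and caution. Head 14 mm diameter, front a cone narrowing to a 7 mm flat end 8.6 mm out; neck 7 mm. A spring (3 N at rest, 900 N/m, 4 mm travel) pulls the head to the shoe so that it clamps the 4 mm plate: the lamp does not slide home by itself. Sliding takes 4 to 10 N, most at the start.
- catch (a joint): Brass spring plunger (8 mm dome) in the shoe, 27 mm above the stud's axis. 0: fully out, 4 mm proud of the shoe; positive: pressed in, in m. The plate presses it in (1 to 2.5 N) as the round hole goes over the stud; it snaps out over the plate's top edge only when the plate has been slid fully home.
- stand: The fixed microscope, origin under its base, x forward. Base 290 x 200 mm, 58 mm high. Column 64 mm wide, from 50 to 140 mm behind the origin, up to 243 mm high. Nominal stud 105 mm behind, 36 mm left, 185 mm up. Focus knobs (46 mm diameter, 20 mm behind, 205 mm up) reach 63 mm to each side. Binocular head ahead of them, up to 380 mm high. Stands up to 8 mm above the bench.
- lamp: Cordless LED lamp on an aluminium L-bracket, 0.16 to 0.24 kg, upright and loose on the bench. Origin on its underside below the head's centre; y from the upright plate to the head, x the way the lens tube looks, z up; hung up, its axes are parallel to the mount's. Upright plate: 44 mm wide, 78 mm high, 4 mm thick, back face at y = -70 mm. Shelf 44 mm wide, 5 mm thick from plate to head.
- lamp_grip (a point): Centre of the lamp's black head, 36 mm above the lamp's underside, same axes. The head is 50 mm in x, 36 mm in y and 5 to 63 mm high; grip it from above by its two flat sides 36 mm apart (fingers closing along y). 48 mm free between plate and head. Lens tube (31 mm diameter) on the +x side, cooling fins 9 mm deep on the -x side.
- keyhole_entry (a point): Centre of the round end (eight-sided, 17 mm across flats) of the keyhole, on the back face of the plate: 70 mm from lamp_grip along -y and 6 mm higher (42 mm above the underside). Lamp axes.
- keyhole_home (a point): Where the stud's axis lies when fully home: on the plate's back face, 14 mm above keyhole_entry (20 mm above lamp_grip). The slot runs straight up from the round end, 9 mm wide; its closed top stops the neck here. Lamp axes.
- dish: Bystander: clear specimen dish, 60 mm diameter, 12 mm high, loose on the microscope's stage; origin under its centre.
- specimen_jar: Bystander: closed jar, blue cap, 60 mm diameter, 85 mm high, on the bench; origin under its centre. It changes places with the lamp between starts.
- eyepiece: Bystander: spare black eyepiece standing on the bench, 39 mm diameter, 58 mm high; origin under its centre.
- tweezers: Bystander: steel tweezers lying on the bench, 135 mm long in x, 6 mm high; origin under the middle.
- stain_bottle: Bystander: amber dropper bottle, 38 mm diameter, 75 mm high; origin under its centre.
- wash_bottle: Bystander: white wash bottle with red cap, 72 mm diameter, 160 mm high; origin under its centre.
- slide_box: Bystander: blue slide box lying on the bench, 100 x 170 x 36 mm; origin under its centre.
Not all that is in view belongs to the job. What is shaped like the lamp but green, pink or turquoise is not meant.

How it is judged:
On the way, in this order (a step that is already met when the one before it is completed fails the run):
1. the lamp is lifted clear of the bench (height (world z) of lamp_grip above 0.085 m), for 0.1 s.
2. the round end of the keyhole is over the stud's head and the bracket against the column (x of keyhole_entry in the frame of mount between -0.004 and 0.004 m and z of keyhole_entry in the frame of mount between -0.016 and 0.016 m and y of keyhole_entry in the frame of mount between -0.003 and 0.0025 m and value of joint catch above 0.002 m), for 0.1 s.
At the end, for the whole second after the job is handed in: The lamp hangs released on the stud, fully home: the catch is out (under 1.5 mm pressed in) above the plate, keyhole_home within 2.5 mm of the nominal mount in x, 2 mm in y and 16 mm in z (the shoe's height varies 14 mm), the lamp level and square to the column within 0.06 rad, at rest (x of keyhole_home in the frame of mount between -0.0025 and 0.0025 m and z of keyhole_home in the frame of mount between -0.016 and 0.016 m and y of keyhole_home in the frame of mount between -0.002 and 0.002 m and value of joint catch below 0.0015 m and angle between lamp_grip's own z axis and vertical below 0.06 rad and angle between the x axis of lamp_grip and the x axis of mount, either way round below 0.06 rad and linear speed of lamp below 0.02 m/s); the robot touches nothing.
It fails at once if the lamp and the microscope press on each other with more than 34 N in all, the clamping spring's own 12 N or so included (contact force between lamp and stand above 34 N).
It fails at once if the arm or gripper bumps the microscope (more than 8 N) (contact force between any of the arm, the fingers and stand above 8 N).
It fails at once if a bystander is moved by more than 20 mm (distance of any of dish, specimen_jar, eyepiece, tweezers, stain_bottle, wash_bottle, slide_box from where it was at the start of the episode above 0.02 m).
It also fails if it takes over 67 s, if anything falls off the work surface, if the arm or the gripper's body presses on something with over 40 N, if the wrist force passes 120 N, or if a joint passes its speed limit or range.

ROBOT

A 6-joint arm with a two-finger parallel gripper is mounted at the origin on the work surface. World frame = base frame: x ahead of the robot, y to its left, z up, the work surface at z = 0. Lengths are in m, angles in rad, forces in N, time in s.
With the tool pointing down it reaches from about 0.375 to 0.9 m from the base axis. Payload 3.1 kg.
Tool frame: the origin (TCP) lies midway between the tips of the shut fingers; the grasp point (between the pads) lies 19 mm behind it; x points along the fingers, z is the direction in which the jaws open and shut, and the axes are right-handed (so a half turn about x gives the same grasp; the last joint's range is limited). The gripper opens to 85 mm and grips with 20 to 120 N. Pads are 22 mm wide; open, the fingers measure 114 mm over their backs; the gripper's body (76 mm by 85 mm) begins 54 mm behind the grasp point. The pads swing forward as they close: fully open they stand 13 mm farther back than shut.
Start: joints at [1.129, 0.527, 1.433, -0, 1.181, -0.178], TCP at [0.162, 0.604, 0.231] pointing down, gripper open.
Joint ranges: [-3.08, 3.08], [-0.75, 2.2], [0.22, 2.44], [-1.43, 4.57], [0, 2.65], [-2.85, 2.85]. Speed limits (rad/s): [2.79, 2.79, 3.14, 3.14, 3.14, 3.14].

INTERFACE

Orientations are given as a unit quaternion [x, y, z, w].
In Python, from station import status, snapshot, camera_params, ticket gives the robot as it stands.
- The arm moves only by the tool arm_command, never from a script. Its argument "series" is a list that holds one entry, the list of rows, each a list of 4 numbers: the shift along the tool's x, y, z in mm, then the turn about the tool's x in rad. A call has 1 to 10 rows; each row shifts and turns the commanded pose from where the row before left it, along the tool's axes as they then stand; what a row does not reach is not made up. A row lasts 1/10 s, in which the tool goes at most 50 mm and 8.59 degrees, less where a joint would pass 70% of its speed; a pose out of reach is approached as far as the arm can. A call is refused whole if a number of a shift passes 50 or a number of a turn 0.15, either way. A call with a gripper value outside its range is refused whole. "jaw" is the opening in per cent of the stroke, from 0 (shut) to 100 (fully open), set as the call begins (left out, the last holds). The fingers move at their own pace and stop on an object; "force" is the grip in N (left out, the last holds). Time passes only in rows, so rows that do not move let the fingers close. It gives the time, the measured TCP pose, the force and the opening at its end, in the units of the state.
- status.sense(): the state, without advancing time (a new reading comes with each control period).
- snapshot(name): name is "scene" or "top" or "wrist"; returns the picture (384x512x3 uint8, red, green, blue); there is no depth.
- camera_params(name): a dict with "fovy" (degrees; the focal length in pixels is half the picture's height over the tangent of half this angle, whatever the lens; pixels are square), "cx", "cy" (the principal point, pixels), "k1" (the pictures are not rectified: a ray, as slopes to the right and down, at radius r is drawn at 1 + k1 r^2 times it, then the intrinsics apply), "extrinsics" (4x4, takes a point from camera to world coordinates); the wrist camera has in their place "mount" (4x4, takes a point from camera to tool coordinates, whose origin is the TCP and whose axes are the tool frame's). Camera axes: x right, y down, z forward; pixel columns grow to the right and rows downward; lengths in m; the calibration is good to about 2 mm. A picture is of the moment at which its call begins: read the wrist's pose just before it. camera_params takes no time and is no camera call.
- ticket.sign_off(): hands the job in, once; it reports no verdict.
The state is a dict: "t": time; "q": joint angles; "qd": joint speeds; "tau": joint torques, N m; "tcp_pos": TCP position; "tool_rot": TCP orientation; "force": force on the tool from outside, world axes, zero at the start; "ft_torque": the same for the moment, N m; "finger_gap": opening from 0.0 (shut) to 1.0 (fully open).
Only numpy, scipy, OpenCV 4.12 (cv2) and the standard library are available. Lean on these libraries where they do the work, as an engineer would, in place of code of your own. Each camera call takes 0.05 s, during which the arm holds its last target. There are 200 camera calls.

## Working session

There is one attempt and no reset: what is moved stays moved. The work goes in short steps, Python scripts to look and compute and a tool call to move; the robot and the scene stay as the last step left them, time stands still between calls to the robot, and variables do not carry over. Pictures are saved under pics/ and viewed, about 8 in all and at most 12, crops included, and the job is handed in when it is done.

Besides the shell and the picture viewer there is one more tool, called after "Request:" by a JSON object that holds its "api" and its "payload". arm_command: Moves the arm, as the interface text tells. Its arguments: {"type":"object","properties":{"series":{"type":"array"},"jaw":{"type":"number"},"force":{"type":"number"}},"required":["series"]}

```bash
ls; mkdir -p pics
python3 - <<'E'
from station import status, snapshot, camera_params
import cv2, numpy as np
print(status.sense())
ims=[]
for n in ("scene","top","wrist"):
    print(n,camera_params(n))
    im=snapshot(n)[:,:,::-1]; cv2.imwrite(f'pics/{n}0.png',im)
E
```

```text
pics
{'t': 0.0, 'q': array([ 1.12950035e+00,  5.28441306e-01,  1.43388109e+00,  3.74079002e-05,
        1.18138174e+00, -1.78496086e-01]), 'qd': array([ 0.00103147,  0.00139773, -0.00086953, -0.0017687 , -0.0012446 ,
       -0.00022618]), 'tau': array([-7.27859860e-04, -4.42349267e+01, -1.78026348e+01, -2.23703200e-04,
        8.56320723e-03, -9.22240332e-06]), 'tcp_pos': array([0.16202269, 0.60291261, 0.23035563]), 'tool_rot': array([-0.43050528,  0.56187285,  0.42984354,  0.56053424]), 'force': array([ 0.11970759, -0.08641154, -0.09682052]), 'ft_torque': array([-0.0371839 ,  0.01466635, -0.02631313]), 'finger_gap': 1.0003516871256848}
scene {'fovy': 55.12444025455714, 'cx': 257.8477047478933, 'cy': 186.293898466347, 'k1': -0.03567249648892449, 'extrinsics': array([[ 0.52135291,  0.69570591, -0.49415021,  1.10283784],
       [ 0.85325142, -0.43339852,  0.29004783, -0.35147335],
       [-0.01237598, -0.57285165, -0.81956563,  1.05591994],
       [ 0.        ,  0.        ,  0.        ,  1.        ]])}
top {'fovy': 52.76697543708434, 'cx': 254.90602301124318, 'cy': 193.48621581805867, 'k1': 0.014012324140828081, 'extrinsics': array([[ 0.01798245, -0.98791951,  0.15392097,  0.38363445],
       [-0.99934871, -0.01294234,  0.03368445, -0.03571941],
       [-0.03128543, -0.15442646, -0.98750883,  1.20939423],
       [ 0.        ,  0.        ,  0.        ,  1.        ]])}
wrist {'fovy': 67.28854220445983, 'cx': 256.51055373225853, 'cy': 189.37406953787374, 'k1': -0.0004366007432166057, 'mount': array([[ 5.17161090e-04, -2.80548443e-01,  9.59839728e-01,
        -1.44472105e-01],
       [ 4.40661912e-04, -9.59839699e-01, -2.80548672e-01,
         7.12732861e-02],
       [ 9.99999769e-01,  5.68053667e-04, -3.72764732e-04,
         5.27896021e-04],
       [ 0.00000000e+00,  0.00000000e+00,  0.00000000e+00,
         1.00000000e+00]])}
```

View pics/scene0.png

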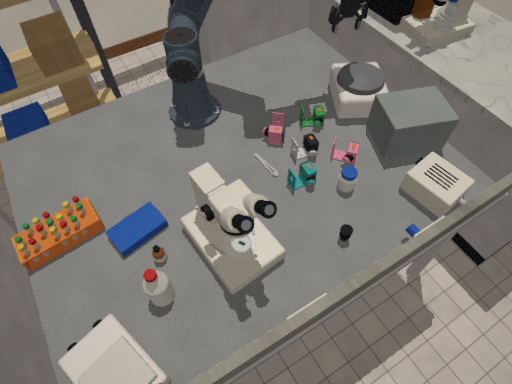

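View pics/top0.png

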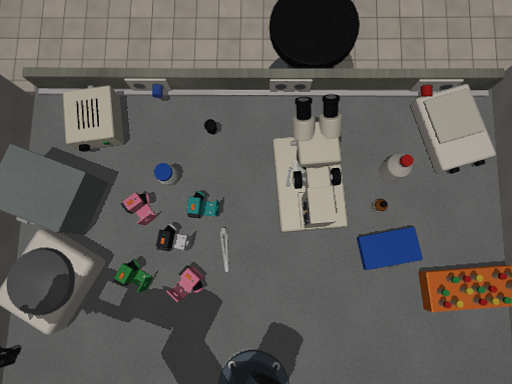

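The lamp (black head, light plate, plate facing the stand) is at top (170,240) and scene (305,148). The stand is at top (312,180), its column toward the robot and its left side facing image left. Next I'll take zoomed crops to measure.

```bash
cat > h.py <<'E'
import numpy as np, cv2
from scipy.spatial.transform import Rotation as R
from station import status, snapshot, camera_params
def cam(n,s=None):
    p=camera_params(n)
    if n=='wrist':
        s=s or status.sense(); T=np.eye(4); T[:3,:3]=R.from_quat(s['tool_rot']).as_matrix(); T[:3,3]=s['tcp_pos']; E=T@p['mount']
    else: E=p['extrinsics']
    f=192/np.tan(np.radians(p['fovy']/2))
    return dict(f=f,c=np.array([p['cx'],p['cy']]),k=p['k1'],E=E)
def ray(c,uv):
    d=(np.array(uv,float)-c['c'])/c['f']; u=d.copy()
    for _ in range(20): u=d/(1+c['k']*(u@u))
    return c['E'][:3,3], c['E'][:3,:3]@np.append(u,1)
def onz(c,uv,z):
    o,d=ray(c,uv); return o+d*(z-o[2])/d[2]
def proj(c,P):
    p=c['E'][:3,:3].T@(np.array(P,float)-c['E'][:3,3]); u=p[:2]/p[2]
    return c['c']+c['f']*u*(1+c['k']*(u@u))
def tri(c1,p1,c2,p2):
    o1,d1=ray(c1,p1);o2,d2=ray(c2,p2)
    t=np.linalg.lstsq(np.c_[d1,-d2],o2-o1,rcond=None)[0]
    a,b=o1+d1*t[0],o2+d2*t[1]; return (a+b)/2, np.linalg.norm(a-b)
def shot(name,fn):
    s=status.sense(); im=np.ascontiguousarray(snapshot(name)[:,:,::-1]); cv2.imwrite('pics/'+fn,im)
    return im,cam(name,s),s
E
python3 - <<'E'
from h import *
t=cv2.imread('pics/top0.png'); s=cv2.imread('pics/scene0.png');w=cv2.imread('pics/wrist0.png')
def crop(im,x,y,ww,hh,k): return cv2.resize(im[y:y+hh,x:x+ww],None,fx=k,fy=k,interpolation=cv2.INTER_CUBIC)
a=crop(t,265,80,100,150,4)   # 400x600
b=crop(s,280,120,50,37,4); b=cv2.resize(b,(400,296))
c=cv2.resize(w,(400,300))
cv2.imwrite('pics/c1.png',np.hstack([a,np.vstack([b,c,])[:600] if 0 else np.vstack([b,c,np.zeros((4,400,3),np.uint8)])]))
c=cam('top'); 
for p in [(170,238),(165,239),(182,241),(320,200),(275,137)]: print(p,onz(c,p,.06))
E
```

```text
(170, 238) [0.425611   0.25350325 0.06      ]
(165, 239) [0.42242061 0.26829197 0.06      ]
(182, 241) [0.41734991 0.21723334 0.06      ]
(320, 200) [ 0.54567421 -0.1910688   0.06      ]
(275, 137) [ 0.73915196 -0.05509038  0.06      ]
```

View pics/c1.png

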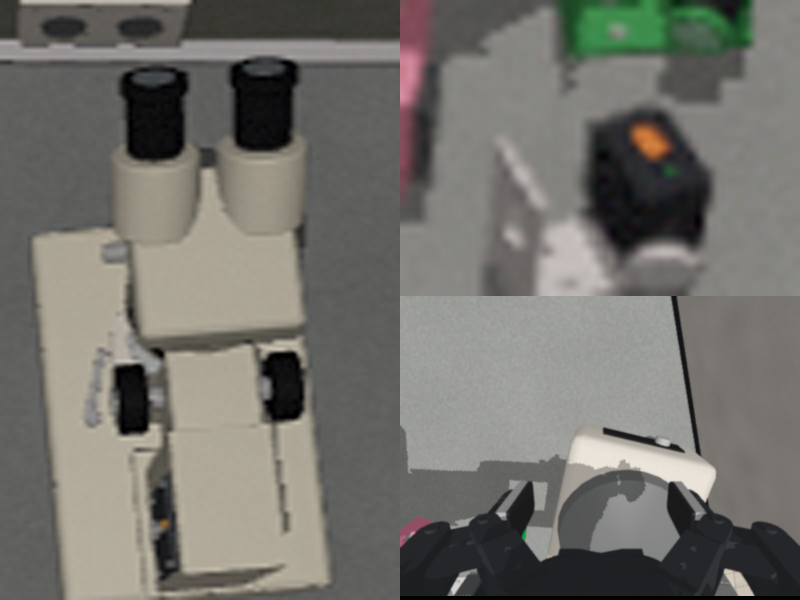

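Run:
```python
from h import *
s=status.sense(); M=R.from_quat(s['tool_rot']).as_matrix(); print(M.round(3))
c=cam('top'); cs=cam('scene')
t=cv2.imread('pics/top0.png')
hsv=cv2.cvtColor(t,cv2.COLOR_BGR2HSV)
m=cv2.inRange(hsv,(12,20,110),(35,90,255)); m[:, :250]=0;m[:,370:]=0;m[:70]=0;m[250:]=0
# left edge of base: first cream px per row; right edge: last
L=[];Rr=[]
for y in range(148,222,3):
    xs=np.where(m[y]>0)[0]; L.append(onz(c,(xs[0]-.5,y),.062)); 
for y in range(185,222,3):
    xs=np.where(m[y]>0)[0]; Rr.append(onz(c,(xs[-1]+.5,y),.062))
for E in (L,Rr):
    E=np.array(E)[:,:2]; p=np.polyfit(E[:,0],E[:,1],1); r=E[:,1]-np.polyval(p,E[:,0]); print('y=',p,'yaw',np.arctan(p[0]),'res',r.std())
B=[]
for x in range(288,340,3):
    ys=np.where(m[:,x]>0)[0]; B.append(onz(c,(x,ys[-1]+.5),.062))
B=np.array(B)[:,:2];p=np.polyfit(B[:,1],B[:,0],1);print('back x=',p,(B[:,0]-np.polyval(p,B[:,1])).std())
# lamp head top by two views: crop->pixels
sc=8
hd=(280+652/sc-0, 120+140/sc); print('switch scene',hd)
o=cv2.inRange(hsv,(5,150,120),(20,255,255)); o[:,:150]=0;o[:,185:]=0;o[:225]=0;o[255:]=0
q=np.argwhere(o>0)[:,::-1].mean(0); print('switch top',q,tri(c,q,cs,hd), onz(c,q,.063))
```

```text
[[-0.001 -0.966  0.26 ]
 [-0.002  0.26   0.966]
 [-1.     0.    -0.002]]
y= [ 0.09602142 -0.11718115] yaw 0.0957279345535566 res 0.000863301951417762
y= [ 0.09019821 -0.31349119] yaw 0.08995479275650557 res 0.0008113723201264912
back x= [-0.0984298  0.4432301] 0.0011052130470431507
switch scene (361.5, 137.5)
switch top [162.   240.45] (array([0.47455133, 0.3486287 , 0.06327088]), np.float64(0.17930822886938239)) [0.41791151 0.2762063  0.063     ]
```

Request:
{"api": "arm_command", "payload": {"series": [[[3,-33.5,-26,0],[3,-33.5,-26,0],[3,-33.5,-26,0],[3,-33.5,-26,0],[3,-33.5,-26,0],[3,-33.5,-26,0],[3,-33.5,-26,0],[3,-33.5,-26,0],[3,-33.5,-26,0],[3,-33.5,-26,0]]]}}

```text
t: 1.15
tcp_pos: [0.419, 0.2639, 0.2011]
tool_rot: [-0.43, 0.561, 0.43, 0.561]
force: [-0.3, 0.3, 0.9]
finger_gap: 0.997
```

Request:
{"api": "arm_command", "payload": {"series": [[[0,0,0,-0.08],[0,0,0,-0.08],[0,0,0,0]]]}}

```text
t: 1.45
tcp_pos: [0.4184, 0.2649, 0.2011]
tool_rot: [-0.473, 0.526, 0.473, 0.525]
force: [-0.6, 0.5, 0.2]
finger_gap: 0.997
```

Run:
```python
from h import *
im,c,s=shot('wrist','w1.png'); print(s['t'],s['tcp_pos'],s['tool_rot'],s['finger_gap'])
```

```text
1.45 [0.41843011 0.26485619 0.2010906 ] [-0.47318927  0.525569    0.47337448  0.52515306] 0.9972255531145967
```

View pics/w1.png

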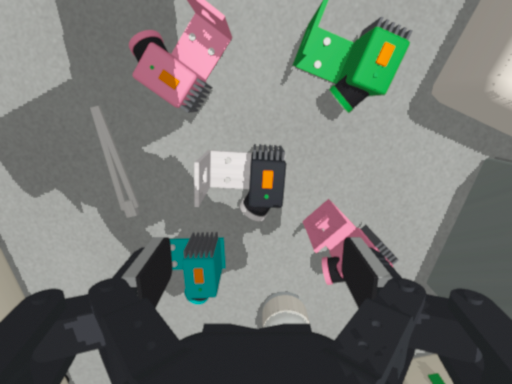

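Wrist view: the lamp head is at about (267,183) with the switch at (268,180), fins up at (267,153), and the plate at left (198,184). The lens points image-down (world +x). The green, pink and teal lamps are around it, with a pink one near (345,240) and the teal one near (200,265).

Run:
```python
from h import *
im=cv2.imread('pics/w1.png'); c=cam('wrist'); g=im.max(2)
for r in range(162,206,4):
    print(r,''.join('%4d'%v for v in g[r,244:292:2]))
L=[];Q=[]
for r in range(164,198):
    row=g[r].astype(float)
    xl=next(x for x in range(235,262) if row[x]<90); xr=next(x for x in range(298,272,-1) if row[x]<90)
    sub=lambda a,b:(a+(row[a]-90)/(row[a]-row[b])*(b-a))
    L.append(onz(c,(sub(xl-1,xl),r),.063)); Q.append(onz(c,(sub(xr+1,xr),r),.063))
L=np.array(L);Q=np.array(Q)
for E in (L,Q):
    p=np.polyfit(E[:,0],E[:,1],1); print(p, 'res',(E[:,1]-np.polyval(p,E[:,0])).std(),E[:,0].min(),E[:,0].max())
hsv=cv2.cvtColor(im,cv2.COLOR_BGR2HSV); o=cv2.inRange(hsv,(5,150,120),(20,255,255)); o[:165]=0;o[200:]=0;o[:,:250]=0;o[:,290:]=0
q=np.argwhere(o>0)[:,::-1].mean(0);print('sw',q,onz(c,q,.063))
col=g[150:215,267];print(col)
print('front/back rows', [onz(c,(267,r),.063) for r in (160,207)])
s=status.sense();M=R.from_quat(s['tool_rot']).as_matrix();print(M.round(4),s['tcp_pos'])
```

```text
162  223 166 163 121  59  68  67  67  67  66  66  65  65  64  64  62  62  60  58  59  62 147 164 166
166  183 159 159 104  63  68  69  70  69  70  70  69  69  69  69  70  70  71  70  71  67 131 166 164
170  179 161 160  97  62  68  69  68  68  86 174 175 172 168 141  70  69  70  69  69  65 154 168 166
174  162 161 159  90  63  67  68  68  68 144 241 244 245 245 229  73  69  70  69  69  69 159 166 167
178  179 158 153  79  65  68  67  69  67 155 241 244 244 244 203  69  69  69  68  67  86 163 168 167
182  158 158 149  69  64  68  67  67  67 175 243 243 243 243 176  66  66  66  67  66  96 164 168 167
186  160 159 148  62  65  65  65  65  61 195 241 242 242 241 159  67  67  67  66  64 111 166 164 161
190  109 105  99  55  64  64  65  65  66  64  65  64  65  65  65  65  66  65  65  63 136 168 166 164
194  107  93  39  55  63  65  65  65  65  65  76 119  78  65  64  65  66  66  65  65 158 169 168 168
198   94  29  34  54  63  64  64  63  64  63  83 132  88  64  64  64  64  64  63  73 158 167 164 167
202   44  32  36  58  63  64  64  63  63  64  63  64  64  63  63  64  64  64  63  87 164 170 166 165
[-0.25992824  0.36677745] res 0.0009184985450629165 0.4027585886711247 0.4363529212105345
[-0.1632608  0.3619748] res 4.643573433923233e-05 0.4063662044054939 0.44045038205528625
sw [267.215311   178.90909091] [0.41971627 0.2762752  0.063     ]
[107 105  96  86  81  75  74  76  72  62  54  59  65  69  70  70  69  69
  68  94 173 230 244 245 245 244 244 244 244 244 244 244 243 243 243 243
 242 228 165  80  65  65  65  69 107 152 167 159 123  78  64  63  64  64
  63  61  54  44  33  29  33  48  71  94 108]
front/back rows [array([0.40045963, 0.27787746, 0.063     ]), array([0.44964966, 0.27322675, 0.063     ])]
[[-4.000e-04 -9.945e-01  1.047e-01]
 [-1.000e-04  1.047e-01  9.945e-01]
 [-1.000e+00  4.000e-04 -2.000e-04]] [0.41822676 0.26517756 0.20116868]
```

Request:
{"api": "arm_command", "payload": {"series": [[[0,-5.8,9.9,0],[0,0,0,0.057],[30,0,0,0],[30,0,0,0],[30,0,0,0],[27,0,0,0],[20,0,0,0],[20,0,0,0],[20,0,0,0],[10,0,0,0]]], "jaw": 70}}

```text
t: 2.5
tcp_pos: [0.4249, 0.2755, 0.0127]
tool_rot: [-0.458, 0.539, 0.459, 0.538]
force: [0.6, 0.5, -0.1]
finger_gap: 0.698
```

Request:
{"api": "arm_command", "payload": {"series": [[[0,0,0,0],[0,0,0,0],[0,0,0,0],[0,0,0,0],[0,0,0,0],[0,0,0,0],[0,0,0,0]]], "jaw": 20, "force": 50}}

```text
t: 3.2
tcp_pos: [0.4251, 0.2747, 0.0145]
tool_rot: [-0.459, 0.538, 0.458, 0.538]
force: [0.4, 0.7, -2.5]
finger_gap: 0.413
```

Run:
```python
from h import *
im,c,s=shot('wrist','w2.png'); print(s)
```

```text
{'t': 3.2, 'q': array([ 3.52503235e-01,  7.41935127e-01,  1.87764117e+00, -1.17624312e-05,
        5.21676083e-01, -1.05835813e+00]), 'qd': array([ 0.00060614,  0.00267002, -0.00162648,  0.00109268,  0.00060537,
       -0.00091191]), 'tau': array([ 1.00545102e-02, -4.19308555e+01, -5.60202777e+00, -1.02348276e-02,
        2.46903342e-03,  2.58203327e-04]), 'tcp_pos': array([0.42514417, 0.27466743, 0.01452627]), 'tool_rot': array([-0.45850728,  0.53822877,  0.45842022,  0.53845312]), 'force': array([ 0.40429819,  0.70059414, -2.53562534]), 'ft_torque': array([ 0.00270573, -0.0035616 ,  0.01308379]), 'finger_gap': 0.4130748072288692}
```

View pics/w2.png

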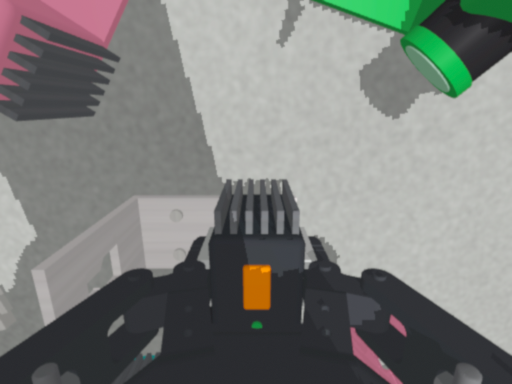

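The head sits between the pads (gap 35 mm). Fins are at rows 180–232, the switch at (257,287), and the plate top edge runs from (137,197) to (35,270) at left. From this I'll work out where the lamp is in the hand.

Run:
```python
from h import *
c=cam('wrist');s=status.sense();M=R.from_quat(s['tool_rot']).as_matrix();p=s['tcp_pos']
f=lambda uv,z:((M.T@(onz(c,uv,z)-p))*1000).round(1)
print('back head edge L/R',f((212,233),.063),f((304,233),.063))
print('switch',f((257,287),.063))
print('plate top',f((136,197),.078),f((34,270),.078))
```

```text
back head edge L/R [-48.6  26.7 -15.6] [-48.6  26.7  17.7]
switch [-48.6   4.1   0.7]
plate top [-63.6  45.2 -35. ] [-63.6  20.8 -70.3]
```

Request:
{"api": "arm_command", "payload": {"series": [[[-4,0,0,0],[-10,0,0,0],[-25,0,0,0],[-30,0,0,0],[-30,0,0,0],[-30,0,0,0],[-30,0,0,0],[-30,0,0,0],[-30,0,0,0],[0,0,0,0]]]}}

```text
t: 4.25
tcp_pos: [0.4273, 0.2756, 0.238]
tool_rot: [-0.46, 0.535, 0.457, 0.542]
force: [0.4, 0.3, -1.6]
finger_gap: 0.413
```

Request:
{"api": "arm_command", "payload": {"series": [[[0,0,0,-0.128],[0,0,0,-0.128],[-7.8,-3.8,-39.3,0],[-7.8,-3.8,-39.3,0],[-7.8,-3.8,-39.3,0],[-7.8,-3.8,-39.3,0],[-7.8,-3.8,-39.3,0],[-7.8,-3.8,-39.3,0],[-7.8,-3.8,-39.3,0],[-7.8,-3.8,-39.3,0]]]}}

```text
t: 5.25
tcp_pos: [0.4844, -0.0366, 0.295]
tool_rot: [-0.523, 0.476, 0.524, 0.475]
force: [1.7, -0.4, -2.5]
finger_gap: 0.415
```

Request:
{"api": "arm_command", "payload": {"series": [[[0,0,0,0],[0,0,0,0],[0,0,0,0]]]}}

```text
t: 5.55
tcp_pos: [0.4841, -0.0343, 0.2947]
tool_rot: [-0.522, 0.476, 0.525, 0.475]
force: [-0.4, -0.7, -1.8]
finger_gap: 0.41
```

Run:
```python
from h import *
im,c,s=shot('wrist','w3.png'); print(s['tcp_pos'],R.from_quat(s['tool_rot']).as_matrix().round(4),s['force'],s['ft_torque'])
```

```text
[ 0.48414923 -0.03427748  0.29469373] [[-0.0029 -0.9953 -0.0964]
 [ 0.0014 -0.0964  0.9953]
 [-1.      0.0027  0.0017]] [-0.38719116 -0.66709989 -1.78716098] [ 0.04532129 -0.01979417  0.02027483]
```

View pics/w3.png

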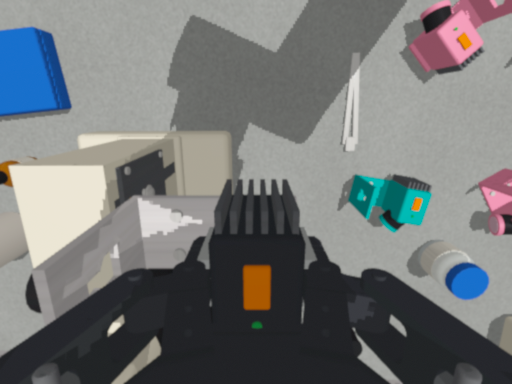

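Run:
```python
from h import *
im=cv2.imread('pics/w3.png')
cv2.imwrite('pics/w3c.png',cv2.resize(im[115:225,70:200],(780,660),interpolation=cv2.INTER_CUBIC)[:600])
```

```text
(no output)
```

View pics/w3c.png

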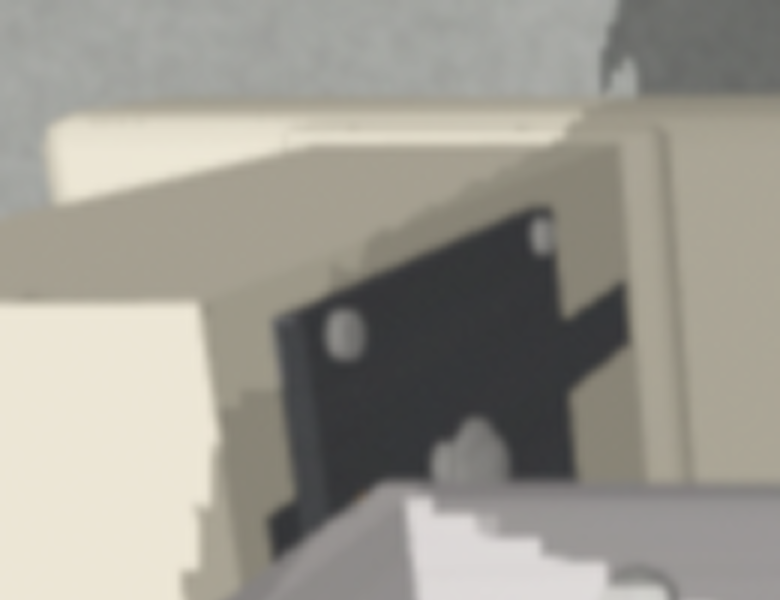

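The stud head is visible at full-frame (149,190), partly hidden by the plate, and the column's top back-left corner is at (103,165). Moving the hand forward 45 mm should expose the stud and the catch.

Request:
{"api": "arm_command", "payload": {"series": [[[0,-15,0,0],[0,-15,0,0],[0,-15,0,0],[0,0,0,0],[0,0,0,0],[0,0,0,0]]]}}

```text
t: 6.2
tcp_pos: [0.529, -0.0302, 0.2953]
tool_rot: [-0.523, 0.475, 0.524, 0.475]
force: [-0.4, -0.6, -2.5]
finger_gap: 0.418
```

Run:
```python
from h import *
im,c,s=shot('wrist','w4.png'); np.save('s4.npy',s,allow_pickle=True); print(s['tcp_pos'],R.from_quat(s['tool_rot']).as_matrix().round(4),s['force'])
cv2.imwrite('pics/w4c.png',cv2.resize(im[85:205,70:226],(780,600),interpolation=cv2.INTER_CUBIC))
```

```text
[ 0.52903865 -0.03021143  0.29531888] [[-1.900e-03 -9.953e-01 -9.710e-02]
 [ 4.000e-04 -9.710e-02  9.953e-01]
 [-1.000e+00  1.900e-03  6.000e-04]] [-0.4091295  -0.62763319 -2.47912467]
```

View pics/w4c.png

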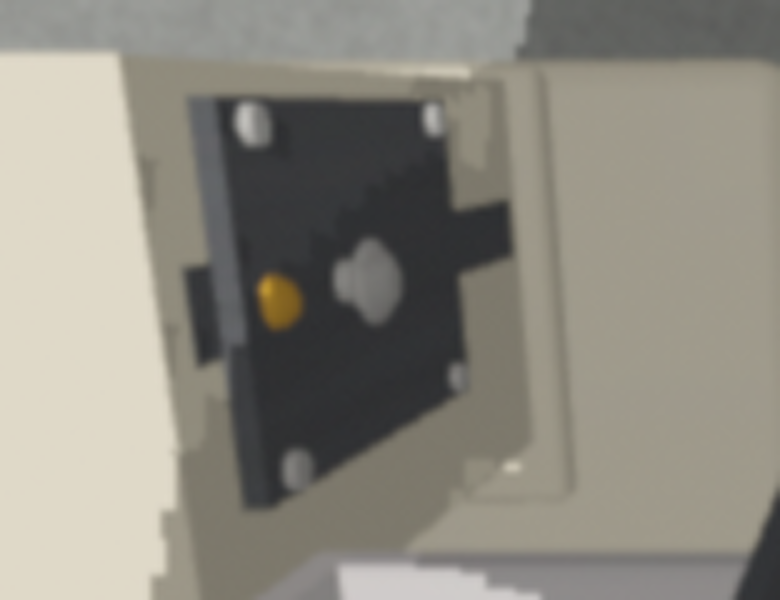

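The stud is clearly visible: head ellipse centre (145,141), neck at (137,141.5), catch dome at (126,145) in full-frame pixels. The column top left edge runs (94,95)–(106,174). I'll cast these onto the shoe plane, fixing y and height from the base edge and the column-top edge.

Run:
```python
from h import *
im=cv2.imread('pics/w4.png'); s=np.load('s4.npy',allow_pickle=True).item(); c=cam('wrist',s)
g=im.max(2)
for r in (105,125,145,165): print(r,g[r,222:246], 'corner edge', [x for x in range(85,115) if abs(int(g[r,x+1])-int(g[r,x-1]))>15])
# frame: stand yaw
for yaw in (.09,.095):
    ex=np.array([np.cos(yaw),np.sin(yaw),0]); ey=np.array([-np.sin(yaw),np.cos(yaw),0])
    B=[onz(c,(230,r),.060) for r in (105,165)]; print('yaw',yaw,'base edge(230) ey:',[ (b@ey).round(4) for b in B], 'per px', (onz(c,(231,140),.06)-onz(c,(230,140),.06))@ey)
    for z in (.243,.247,.251):
        T=[onz(c,(94+12*k,95.4+78.6*k),z) for k in (0,.5,1)]; print(z,'col edge ey',[(t@ey).round(4) for t in T],'back corner ex',(T[0]@ex).round(4))
    def onface(uv,yp):
        o,d=ray(c,uv); t=(yp-o@ey)/(d@ey); P=o+t*d; return np.array([P@ex,P[2]]).round(4)
    for yp in (-.184,-.18,-.176):
        print('face',yp,'neck+3.5',onface((136.6,141.5),yp),'catch+31',onface((121.8,145),yp),'head mid(y+5)',onface((145,141.3),yp+.005))
M=R.from_quat(s['tool_rot']).as_matrix(); print('tcp ex,ey',s['tcp_pos']@ex,s['tcp_pos']@ey,'toolyaw',np.arctan2(-M[1,1],-M[0,1]))
```

```text
105 [158 155 152 149 145 137 129 126 119 101  95  94  95  96  96  96  95  97
  96  96  96  97  97  96] corner edge [94, 95, 96, 106, 107, 108, 112, 113]
125 [159 157 154 151 148 142 133 127 122 112 101  98  98  99  99  97  96  95
  95  94  96 113 144 153] corner edge [97, 98, 99, 109, 110, 114]
145 [159 158 155 153 150 146 138 130 126 121 103  97  98 105 125 148 153 152
 151 152 154 155 156 153] corner edge [100, 101, 102, 106, 107, 108, 112, 113]
165 [158 158 157 155 152 148 143 134 128 122 112 101  97  96  97  98  98 100
 117 147 154 155 155 154] corner edge [103, 104, 105, 114]
yaw 0.09 base edge(230) ey: [np.float64(-0.1113), np.float64(-0.1127)] per px 0.0013064007594989634
0.243 col edge ey [np.float64(-0.1833), np.float64(-0.183), np.float64(-0.1827)] back corner ex 0.4478
0.247 col edge ey [np.float64(-0.1812), np.float64(-0.1809), np.float64(-0.1806)] back corner ex 0.4479
0.251 col edge ey [np.float64(-0.179), np.float64(-0.1787), np.float64(-0.1784)] back corner ex 0.448
face -0.184 neck+3.5 [0.4847 0.182 ] catch+31 [0.484  0.2111] head mid(y+5) [0.4853 0.1755]
face -0.18 
[... 234 characters left out ...]
.1153)] per px 0.0013064350157873078
0.243 col edge ey [np.float64(-0.1855), np.float64(-0.1854), np.float64(-0.1852)] back corner ex 0.4468
0.247 col edge ey [np.float64(-0.1834), np.float64(-0.1832), np.float64(-0.1831)] back corner ex 0.447
0.251 col edge ey [np.float64(-0.1813), np.float64(-0.1811), np.float64(-0.1809)] back corner ex 0.4471
face -0.184 neck+3.5 [0.4831 0.1879] catch+31 [0.4824 0.2163] head mid(y+5) [0.4836 0.1818]
face -0.18 neck+3.5 [0.4819 0.1975] catch+31 [0.4813 0.2249] head mid(y+5) [0.4824 0.1923]
face -0.176 neck+3.5 [0.4808 0.2072] catch+31 [0.4802 0.2335] head mid(y+5) [0.4811 0.2027]
tcp ex,ey 0.5237873893465862 -0.08025831021010277 toolyaw 0.09726688439449628
```

Request:
{"api": "arm_command", "payload": {"series": [[[20,0,5,0],[25,0,5,0],[25,0,5,0],[25,0,5,0],[0,0,0,0],[0,0,0,0],[0,0,0,0]]]}}

```text
t: 6.95
tcp_pos: [0.5295, -0.0116, 0.2022]
tool_rot: [0.524, -0.475, -0.522, -0.476]
force: [0.2, -0.2, -2.8]
finger_gap: 0.418
```

Run:
```python
from h import *
im,c,s=shot('wrist','w5.png'); np.save('s5.npy',s,allow_pickle=True); print(s['t'],s['tcp_pos'],s['force'])
cv2.imwrite('pics/w5c.png',cv2.resize(im[70:220,0:195],(780,600),interpolation=cv2.INTER_CUBIC))
```

```text
6.95 [ 0.52950638 -0.01161288  0.20221777] [ 0.20743277 -0.24322547 -2.80927888]
```

View pics/w5c.png

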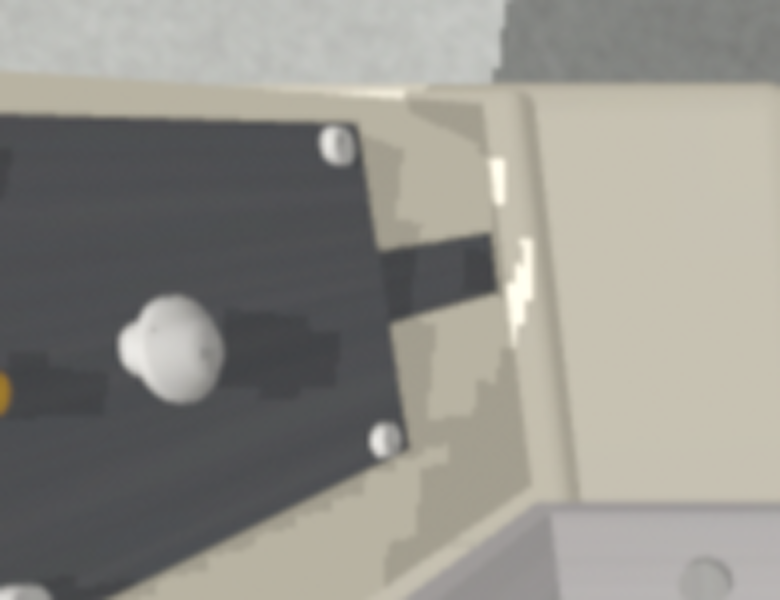

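Run:
```python
from h import *
c4=cam('wrist',np.load('s4.npy',allow_pickle=True).item()); s5=np.load('s5.npy',allow_pickle=True).item(); c5=cam('wrist',s5)
M=R.from_quat(s5['tool_rot']).as_matrix(); yaw=np.arctan2(-M[1,1],-M[0,1]); print('yaw',yaw)
ex=np.array([np.cos(yaw),np.sin(yaw),0]); ey=np.array([-np.sin(yaw),np.cos(yaw),0])
F=lambda P:np.array([P@ex,P@ey,P[2]]).round(4)
print('tcp',F(s5['tcp_pos']))
for n,a,b in (('neck',(136.6,141.5),(30,157)),('head',(145,141.3),(45,157.2)),('headR',(150.4,141.3),(56,157.5)),('bolt1',(161.4,160.6),(96.2,180)),('bolt2',(156.4,108.6),(84.2,106.5))):
    P,e=tri(c4,a,c5,b); print(n,F(P),e.round(4))
def onface(c,uv,yp):
    o,d=ray(c,uv); t=(yp-o@ey)/(d@ey); return F(o+t*d)
for yp in (-.187,-.183,-.179): print(yp,onface(c5,(30,157),yp),onface(c4,(136.6,141.5),yp))
```

```text
yaw 0.0960852448089578
tcp [ 0.5259 -0.0624  0.2022]
neck [ 0.4815 -0.1811  0.1963] 0.0007
head [ 0.4818 -0.1748  0.1941] 0.0003
headR [ 0.4824 -0.1716  0.1905] 0.0001
bolt1 [ 0.5083 -0.1804  0.1404] 0.0003
bolt2 [ 0.4559 -0.1808  0.1399] 0.0002
-0.187 [ 0.4825 -0.187   0.1889] [ 0.4836 -0.187   0.1819]
-0.183 [ 0.4816 -0.183   0.1939] [ 0.4825 -0.183   0.1916]
-0.179 [ 0.4807 -0.179   0.199 ] [ 0.4813 -0.179   0.2012]
```

Run:
```python
from h import *
p=camera_params('wrist');m=p['mount'];f=192/np.tan(np.radians(p['fovy']/2))
def t(uv,x):
    d=m[:3,:3]@np.array([(uv[0]-p['cx'])/f,(uv[1]-p['cy'])/f,1]); o=m[:3,3]; return ((o+d*(x-o[0])/d[0])*1000).round(1)
print('bottom',t((137,197),.0145),t((137,197),.0095),'top',t((34,270),-.0635))
im=cv2.imread('pics/w5.png'); g=im.max(2)
cv2.imwrite('pics/w5d.png',cv2.resize(im[180:330,20:315],(800,407),interpolation=cv2.INTER_CUBIC))
```

```text
bottom [ 14.5  20.  -68.7] [  9.5  21.6 -66.5] top [-63.5  20.6 -70.3]
```

View pics/w5d.png

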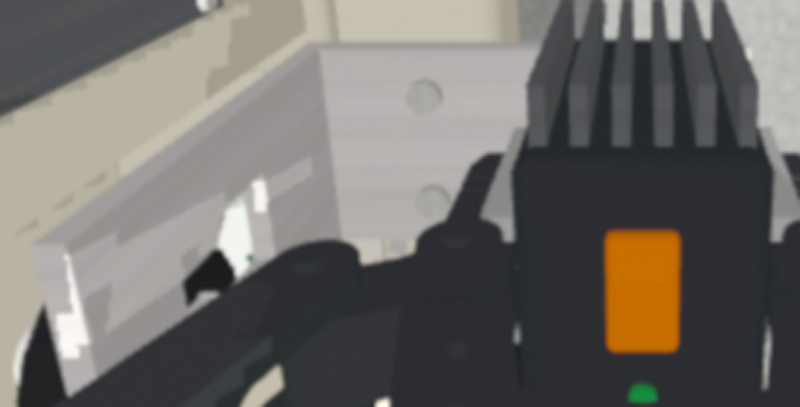

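Stud axis in stand-parallel axes: ex 0.482, z about 0.193, shoe face at ey −0.181; the bolts are symmetric about it and the two views agree within 1 mm. The plate edge shows the lamp sits about 1 mm forward in the hand. Going to the stand-off.

Request:
{"api": "arm_command", "payload": {"series": [[[0,22,0,0],[0,22.9,0,0],[12,0,0,0],[12.7,0,0,0],[12,0,0,0],[0,0,-15,0],[0,0,-13,0],[0,0,-5,0],[0,0,0,0],[0,0,0,0]]]}}

```text
t: 8.0
tcp_pos: [0.4871, -0.0487, 0.1645]
tool_rot: [0.523, -0.476, -0.523, -0.476]
force: [-0.0, 0.1, -2.9]
finger_gap: 0.417
```

```bash
cat > st.py <<'E'
from h import *
s=status.sense(); M=R.from_quat(s['tool_rot']).as_matrix(); yaw=.0961
ex=np.array([np.cos(yaw),np.sin(yaw),0]); ey=np.array([-np.sin(yaw),np.cos(yaw),0]);F=lambda P:np.array([P@ex,P@ey,P[2]])
print(s['t'],'tcp',F(s['tcp_pos']).round(4),'f',F(s['force']).round(2),'tq',s['ft_torque'].round(3),'yaw',np.arctan2(-M[1,1],-M[0,1]).round(4),'tilt',M[:2,0].round(4))
E
python3 st.py
```

```text
8.0 tcp [ 0.4801 -0.0952  0.1645] f [-0.01  0.12 -2.85] tq [0.009 0.042 0.015] yaw 0.0951 tilt [ 0.0007 -0.    ]
```

Request:
{"api": "arm_command", "payload": {"series": [[[-1,-1,0,0],[0,0,-3,0],[0,0,-2,0],[0,0,-1,0],[0,0,-1,0],[0,0,-1,0],[0,0,0,0]]]}}

```text
t: 8.7
tcp_pos: [0.4887, -0.0562, 0.165]
tool_rot: [0.523, -0.475, -0.523, -0.475]
force: [0.7, 0.2, -2.2]
finger_gap: 0.419
```

```bash
python3 st.py
```

```text
8.7 tcp [ 0.481  -0.1029  0.165 ] f [ 0.71  0.1  -2.25] tq [0.014 0.04  0.005] yaw 0.0961 tilt [ 0.     -0.0001]
```

Request:
{"api": "arm_command", "payload": {"series": [[[0,0,-1,0],[0,0,-1,0],[0,0,0,0]]]}}

```text
t: 9.0
tcp_pos: [0.4889, -0.0583, 0.165]
tool_rot: [0.523, -0.475, -0.523, -0.475]
force: [0.1, 0.1, -2.5]
finger_gap: 0.412
```

```bash
python3 st.py
```

```text
9.0 tcp [ 0.481  -0.1049  0.165 ] f [ 0.11  0.08 -2.54] tq [ 0.02  -0.017  0.025] yaw 0.0961 tilt [ 0.0001 -0.0001]
```

Request:
{"api": "arm_command", "payload": {"series": [[[0,0,-1,0],[0,0,0,0]]]}}

```text
t: 9.2
tcp_pos: [0.489, -0.0592, 0.165]
tool_rot: [0.523, -0.475, -0.523, -0.475]
force: [-0.7, 0.3, -2.4]
finger_gap: 0.413
```

```bash
python3 st.py
```

```text
9.2 tcp [ 0.481  -0.1059  0.165 ] f [-0.7   0.36 -2.35] tq [ 0.026  0.041 -0.005] yaw 0.0961 tilt [ 0.0001 -0.0001]
```

Request:
{"api": "arm_command", "payload": {"series": [[[0,0,-1,0],[0,0,-1,0],[0,0,0,0]]]}}

```text
t: 9.5
tcp_pos: [0.4891, -0.061, 0.165]
tool_rot: [-0.523, 0.475, 0.524, 0.476]
force: [-0.4, 1.7, -1.4]
finger_gap: 0.419
```

```bash
python3 st.py
```

```text
9.5 tcp [ 0.481  -0.1077  0.165 ] f [-0.26  1.75 -1.36] tq [ 0.13  -0.035  0.027] yaw 0.096 tilt [-0.0001  0.0004]
```

Request:
{"api": "arm_command", "payload": {"series": [[[0,0,-1,0],[0,0,0,0]]]}}

```text
t: 9.7
tcp_pos: [0.4892, -0.062, 0.165]
tool_rot: [-0.523, 0.475, 0.524, 0.475]
force: [0.6, 1.4, -1.6]
finger_gap: 0.412
```

```bash
python3 st.py
```

```text
9.7 tcp [ 0.4809 -0.1086  0.165 ] f [ 0.69  1.38 -1.62] tq [ 0.161 -0.    -0.044] yaw 0.0962 tilt [-0.0001  0.0003]
```

Contact of 1–2 N, which matches the catch being pressed in. Continuing.

Request:
{"api": "arm_command", "payload": {"series": [[[0,0,-1,0],[0,0,0,0]]]}}

```text
t: 9.9
tcp_pos: [0.4892, -0.0631, 0.165]
tool_rot: [-0.523, 0.475, 0.524, 0.475]
force: [0.1, 1.6, -2.5]
finger_gap: 0.411
```

```bash
python3 st.py
```

```text
9.9 tcp [ 0.4809 -0.1097  0.165 ] f [ 0.3   1.61 -2.52] tq [ 0.161 -0.031 -0.026] yaw 0.0961 tilt [-0.0002  0.0002]
```

Request:
{"api": "arm_command", "payload": {"series": [[[0,0,-1,0],[0,0,0,0]]]}}

```text
t: 10.1
tcp_pos: [0.4894, -0.0641, 0.165]
tool_rot: [-0.523, 0.475, 0.523, 0.475]
force: [0.2, 2.3, -1.6]
finger_gap: 0.415
```

```bash
python3 st.py
```

```text
10.1 tcp [ 0.4809 -0.1108  0.165 ] f [ 0.42  2.31 -1.59] tq [ 0.267 -0.036  0.099] yaw 0.096 tilt [-0.0001  0.0002]
```

Request:
{"api": "arm_command", "payload": {"series": [[[0,0,-0.7,0],[0,0,0,0]]]}}

```text
t: 10.3
tcp_pos: [0.4894, -0.0646, 0.165]
tool_rot: [-0.523, 0.475, 0.524, 0.476]
force: [-0.0, 3.8, -1.8]
finger_gap: 0.409
```

```bash
python3 st.py
```

```text
10.3 tcp [ 0.4809 -0.1112  0.165 ] f [ 0.35  3.8  -1.84] tq [0.407 0.047 0.107] yaw 0.0961 tilt [-0.0002  0.0005]
```

Request:
{"api": "arm_command", "payload": {"series": [[[0,0,-0.7,0],[0,0,0,0]]]}}

```text
t: 10.5
tcp_pos: [0.4893, -0.0646, 0.165]
tool_rot: [-0.523, 0.475, 0.524, 0.476]
force: [1.0, 5.5, -1.3]
finger_gap: 0.415
```

```bash
python3 st.py
```

```text
10.5 tcp [ 0.4809 -0.1112  0.165 ] f [ 1.49  5.43 -1.28] tq [ 0.678 -0.112  0.159] yaw 0.0963 tilt [-0.0003  0.0016]
```

The plate is flat on the shoe: it stopped at the predicted position with force rising to 5.5 N. Sliding down now.

Request:
{"api": "arm_command", "payload": {"series": [[[0,0,0.5,0],[1,0,0,0],[1,0,0,0],[0,0,0,0]]]}}

```text
t: 10.9
tcp_pos: [0.4893, -0.0646, 0.163]
tool_rot: [-0.523, 0.475, 0.524, 0.476]
force: [0.1, 5.2, -0.2]
finger_gap: 0.417
```

```bash
python3 st.py
```

```text
10.9 tcp [ 0.4809 -0.1112  0.163 ] f [ 0.56  5.21 -0.24] tq [ 0.572 -0.06   0.056] yaw 0.0962 tilt [-0.0002  0.0007]
```

Request:
{"api": "arm_command", "payload": {"series": [[[1,0,0,0],[1,0,0,0],[0,0,0,0]]]}}

```text
t: 11.2
tcp_pos: [0.4893, -0.0646, 0.161]
tool_rot: [-0.523, 0.475, 0.524, 0.475]
force: [-0.5, 5.3, -0.4]
finger_gap: 0.416
```

```bash
python3 st.py
```

```text
11.2 tcp [ 0.4809 -0.1112  0.161 ] f [-0.01  5.35 -0.43] tq [ 0.645 -0.018  0.121] yaw 0.0963 tilt [-0.0002  0.0007]
```

Request:
{"api": "arm_command", "payload": {"series": [[[1,0,0,0],[1,0,0,0],[0,0,0,0]]]}}

```text
t: 11.5
tcp_pos: [0.4895, -0.0646, 0.1592]
tool_rot: [-0.523, 0.475, 0.524, 0.476]
force: [-0.5, 5.7, 0.7]
finger_gap: 0.415
```

```bash
python3 st.py
```

```text
11.5 tcp [ 0.481  -0.1113  0.1592] f [0.1  5.73 0.69] tq [ 0.536 -0.029  0.068] yaw 0.0962 tilt [0.0002 0.0006]
```

Request:
{"api": "arm_command", "payload": {"series": [[[1,0,0,0],[1,0,0,0],[0,0,0,0]]]}}

```text
t: 11.8
tcp_pos: [0.4897, -0.0645, 0.1576]
tool_rot: [0.524, -0.475, -0.523, -0.476]
force: [-0.7, 5.7, 4.0]
finger_gap: 0.418
```

```bash
python3 st.py
```

```text
11.8 tcp [ 0.4812 -0.1112  0.1576] f [-0.14  5.78  3.98] tq [ 0.637 -0.     0.113] yaw 0.0964 tilt [0.0008 0.0004]
```

Request:
{"api": "arm_command", "payload": {"series": [[[1,0,0,0],[1,0,0,0],[0,0,0,0]]]}}

```text
t: 12.1
tcp_pos: [0.4899, -0.0645, 0.1557]
tool_rot: [0.524, -0.475, -0.523, -0.476]
force: [-0.7, 5.5, 3.5]
finger_gap: 0.414
```

```bash
python3 st.py
```

```text
12.1 tcp [ 0.4814 -0.1113  0.1557] f [-0.19  5.57  3.49] tq [ 0.669 -0.016  0.113] yaw 0.0965 tilt [0.0013 0.0003]
```

Request:
{"api": "arm_command", "payload": {"series": [[[1,0,0,0],[1,0,0,0],[0,0,0,0]]]}}

```text
t: 12.4
tcp_pos: [0.4898, -0.0645, 0.1536]
tool_rot: [0.524, -0.475, -0.523, -0.476]
force: [-0.2, 5.9, 3.1]
finger_gap: 0.417
```

```bash
python3 st.py
```

```text
12.4 tcp [ 0.4814 -0.1112  0.1536] f [0.39 5.88 3.07] tq [ 0.672 -0.032  0.159] yaw 0.0966 tilt [0.0012 0.0004]
```

Request:
{"api": "arm_command", "payload": {"series": [[[1,0,0,0],[1,0,0,0],[0,0,0,0]]]}}

```text
t: 12.7
tcp_pos: [0.4898, -0.0646, 0.1515]
tool_rot: [0.524, -0.475, -0.523, -0.476]
force: [0.5, 5.2, 3.1]
finger_gap: 0.413
```

```bash
python3 st.py
```

```text
12.7 tcp [ 0.4814 -0.1113  0.1515] f [0.98 5.1  3.11] tq [ 0.755 -0.076  0.167] yaw 0.0966 tilt [0.0011 0.0004]
```

Request:
{"api": "arm_command", "payload": {"series": [[[1,0,0,0],[0,0,0,0]]]}}

```text
t: 12.9
tcp_pos: [0.4899, -0.0646, 0.1507]
tool_rot: [0.524, -0.475, -0.523, -0.476]
force: [-0.5, 6.8, 3.6]
finger_gap: 0.415
```

```bash
python3 st.py
```

```text
12.9 tcp [ 0.4814 -0.1113  0.1507] f [0.2  6.81 3.63] tq [ 0.685 -0.01   0.191] yaw 0.0966 tilt [0.0012 0.0003]
```

Request:
{"api": "arm_command", "payload": {"series": [[[0.8,0,0,0],[0,0,0,0]]]}}

```text
t: 13.1
tcp_pos: [0.4899, -0.0646, 0.1499]
tool_rot: [0.524, -0.475, -0.523, -0.476]
force: [0.3, 6.8, 3.0]
finger_gap: 0.414
```

```bash
python3 st.py
```

```text
13.1 tcp [ 0.4814 -0.1113  0.1499] f [0.94 6.73 2.97] tq [ 0.675 -0.076  0.222] yaw 0.0967 tilt [0.0013 0.0003]
```

Request:
{"api": "arm_command", "payload": {"series": [[[0.8,0,0,0],[0,0,0,0]]]}}

```text
t: 13.3
tcp_pos: [0.4899, -0.0646, 0.1494]
tool_rot: [0.524, -0.475, -0.523, -0.476]
force: [-0.2, 6.4, 5.5]
finger_gap: 0.418
```

```bash
python3 st.py
```

```text
13.3 tcp [ 0.4815 -0.1113  0.1494] f [0.41 6.34 5.51] tq [0.619 0.009 0.108] yaw 0.0966 tilt [0.0014 0.0002]
```

Request:
{"api": "arm_command", "payload": {"series": [[[0.8,0,0,0],[0,0,0,0]]]}}

```text
t: 13.5
tcp_pos: [0.49, -0.0646, 0.1491]
tool_rot: [0.524, -0.475, -0.523, -0.476]
force: [-2.8, 7.4, 9.7]
finger_gap: 0.416
```

```bash
python3 st.py
```

```text
13.5 tcp [ 0.4815 -0.1113  0.1491] f [-2.09  7.62  9.7 ] tq [0.545 0.221 0.095] yaw 0.0966 tilt [ 0.0018 -0.    ]
```

Hit the stop: upward force jumped to 10 N at z 0.149. I'll ease the y preload, nudge down slightly, and look for the catch.

Request:
{"api": "arm_command", "payload": {"series": [[[0,0,0.7,0],[0.4,0,0,0],[0,0,0,0]]]}}

```text
t: 13.8
tcp_pos: [0.49, -0.0645, 0.149]
tool_rot: [0.524, -0.475, -0.523, -0.475]
force: [-2.6, 4.6, 10.5]
finger_gap: 0.415
```

```bash
python3 st.py
python3 - <<'E'
from h import *
im,c,s=shot('wrist','w6.png')
cv2.imwrite('pics/w6c.png',cv2.resize(im[150:330,0:220],(733,600),interpolation=cv2.INTER_CUBIC))
P=s['tcp_pos']; yaw=.0961; ex=np.array([np.cos(yaw),np.sin(yaw),0]); ey=np.array([-np.sin(yaw),np.cos(yaw),0])
for d in (0,.004): print('catch px', proj(c,ex*.4825+ey*(-.181+d)+np.array([0,0,.191+.027])))
E
```

```text
13.8 tcp [ 0.4816 -0.1112  0.149 ] f [-2.2   4.78 10.53] tq [ 0.2    0.288 -0.051] yaw 0.0966 tilt [ 0.0021 -0.0012]
catch px [ 37.54370978 338.49427963]
catch px [ 49.95503183 338.53162805]
```

View pics/w6c.png

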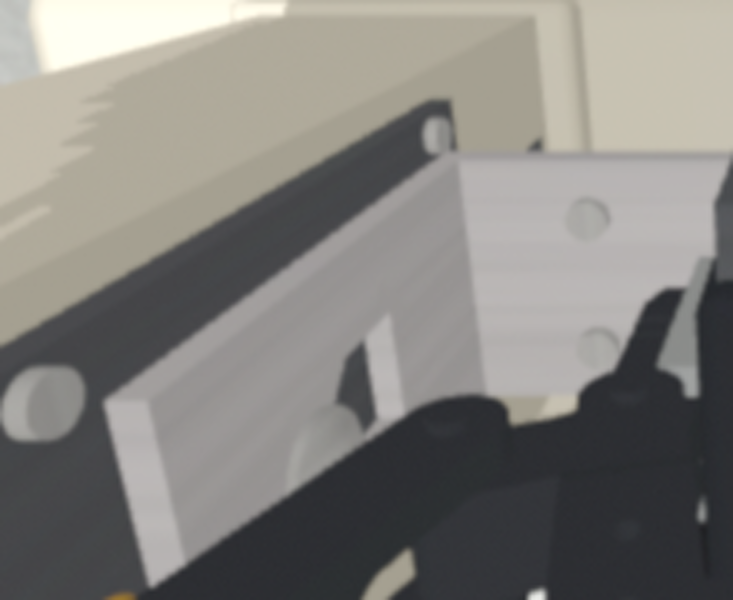

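The plate lies flat on the shoe with the stud head in the slot (large washer at the end), and brass is just visible at (36,329). I'll measure the brass blob numerically.

Run:
```python
from h import *
s=status.sense(); im=cv2.imread('pics/w6.png');c=cam('wrist',s)
h=cv2.cvtColor(im,cv2.COLOR_BGR2HSV); m=cv2.inRange(h,(12,120,60),(32,255,255)); m[:,110:]=0; m[:300]=0
p=np.argwhere(m>0)
for r in range(p[:,0].min(),p[:,0].max()+1): x=p[p[:,0]==r,1]; print(r,x.min(),x.max(),end=' | ')
yaw=.0966; ex=np.array([np.cos(yaw),np.sin(yaw),0]); ey=np.array([-np.sin(yaw),np.cos(yaw),0])
zs=s['tcp_pos'][2]+.0415
print()
for n,y,z in (('tip',.004,27),('top base',0,31),('plate top back',0,22),('plate top front',.004,22)):
    print(n,proj(c,ex*.4825+ey*(-.181+y)+np.array([0,0,zs+z*1e-3])).round(1))
for dx in (-.004,.004): print('side',dx,proj(c,ex*(.4825+dx)+ey*(-.181)+np.array([0,0,zs+.027])).round(1))
```

```text
328 36 38 | 329 33 39 | 330 31 38 | 331 30 37 | 332 29 36 | 333 28 34 | 334 27 33 | 335 27 31 | 336 26 30 | 337 26 28 | 338 25 27 | 
tip [ 52.  337.5]
top base [ 30.3 347.4]
plate top back [ 50.3 326.1]
plate top front [ 62.  326.1]
side -0.004 [ 37.  327.3]
side 0.004 [ 42.2 347.4]
```

Request:
{"api": "arm_command", "payload": {"series": [[[0.4,0,0,0],[0,0,0,0]]]}}

```text
t: 14.05
tcp_pos: [0.4901, -0.0645, 0.1489]
tool_rot: [0.525, -0.475, -0.523, -0.476]
force: [-3.3, 5.1, 13.8]
finger_gap: 0.421
```

```bash
python3 st.py
```

```text
14.05 tcp [ 0.4816 -0.1112  0.1489] f [-2.79  5.44 13.84] tq [ 0.119  0.381 -0.078] yaw 0.0966 tilt [ 0.0024 -0.0014]
```

Request:
{"api": "arm_command", "payload": {"series": [[[-0.5,0,0.3,0],[-0.4,0,0.3,0],[0,0,0,0]]]}}

```text
t: 14.35
tcp_pos: [0.49, -0.0645, 0.149]
tool_rot: [0.525, -0.475, -0.523, -0.475]
force: [-1.8, 2.0, 6.9]
finger_gap: 0.413
```

```bash
python3 st.py
```

```text
14.35 tcp [ 0.4816 -0.1112  0.149 ] f [-1.57  2.2   6.86] tq [ 0.025  0.19  -0.035] yaw 0.0966 tilt [ 0.002  -0.0019]
```

Request:
{"api": "arm_command", "payload": {"series": [[[-0.7,0.2,0.2,0],[0,0,0,0]]]}}

```text
t: 14.55
tcp_pos: [0.49, -0.0645, 0.1492]
tool_rot: [0.525, -0.475, -0.523, -0.475]
force: [-0.4, 0.9, 4.1]
finger_gap: 0.417
```

Request:
{"api": "arm_command", "payload": {"series": [[[0,0,0,0],[0,0,0,0],[0,0,0,0],[0,0,0,0],[0,0,0,0]]], "jaw": 70}}

```text
t: 15.05
tcp_pos: [0.4891, -0.0636, 0.1482]
tool_rot: [-0.523, 0.475, 0.524, 0.475]
force: [0.3, 0.3, 0.9]
finger_gap: 0.702
```

```bash
python3 st.py
```

```text
15.05 tcp [ 0.4807 -0.1102  0.1482] f [0.36 0.25 0.89] tq [ 0.001  0.036 -0.009] yaw 0.0962 tilt [-0.0003  0.    ]
```

Request:
{"api": "arm_command", "payload": {"series": [[[-8,0,0,0],[-15,0,0,0],[-25,0,0,0],[-25,0,0,0],[-35,0,0,0],[-35,0,0,0],[0,-20,15,0],[0,-25,15,0],[0,0,0,0],[0,0,0,0]]]}}

```text
t: 16.05
tcp_pos: [0.5308, -0.029, 0.2916]
tool_rot: [-0.524, 0.475, 0.524, 0.475]
force: [-0.8, -0.3, -0.2]
finger_gap: 0.7
```

```bash
python3 st.py
python3 - <<'E'
from h import *
im,c,s=shot('wrist','w7.png')
cv2.imwrite('pics/w7c.png',cv2.resize(im[60:285,40:340],(800,600),interpolation=cv2.INTER_CUBIC))
E
```

```text
16.05 tcp [ 0.5255 -0.0798  0.2916] f [-0.83 -0.18 -0.16] tq [-0.016  0.006 -0.009] yaw 0.0974 tilt [-0.0006 -0.0003]
```

View pics/w7c.png

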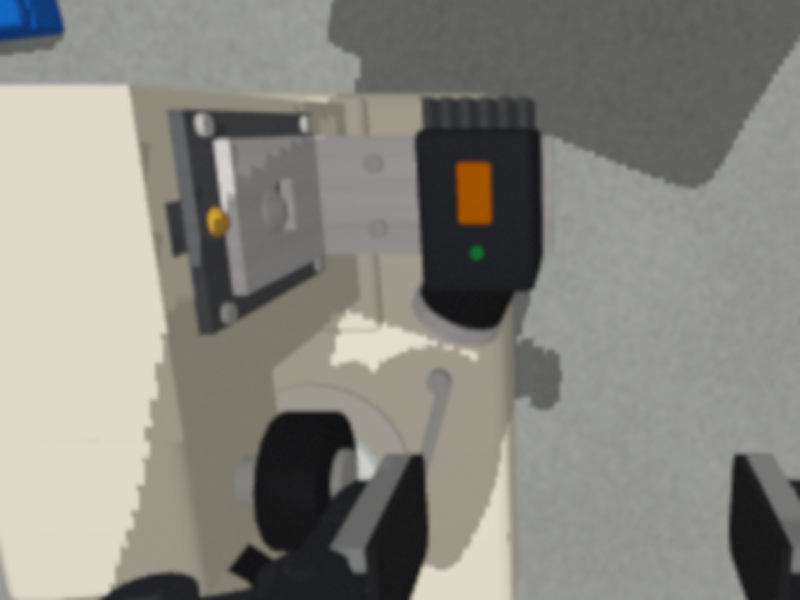

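The brass catch (full-frame about (121,143)) stands proud above the plate's top edge, and the lamp hangs square and flat with the stud head over the slot. Before handing in, I'll compare the catch blob with its free state in w4.

Run:
```python
from h import *
for n in ('w4','w7'):
    im=cv2.imread(f'pics/{n}.png'); h=cv2.cvtColor(im,cv2.COLOR_BGR2HSV); m=cv2.inRange(h,(12,130,60),(32,255,255)); m[:,:100]=0;m[:,150:]=0;m[:115]=0;m[175:]=0
    print(n,cv2.boundingRect(m),(m>0).sum())
from station import ticket
print(ticket.sign_off())
```

```text
w4 (122, 140, 8, 11) 71
w7 (118, 137, 8, 12) 67
the job is handed in; nothing more can be done
None
```

The lamp hangs on the stud, released, with the catch out above the bracket. I handed the job in at about 16 s of the 67 s allowed; sign-off gives no verdict.

- **Finding the stud:** I measured its height from two wrist-camera views as about 193 mm above the bench. At the stop, feel put it at about 191 mm.
- **Fitting:** I gripped the lamp by its head and brought the round end over the stud. The catch pressed back at 1–2 N. The plate lay flat at the predicted depth with about 5 N.
- **Sliding home:** it slid down about 16 mm with 3–6 N showing on the sensor, to a hard stop. I pressed there with up to 14 N, then relieved the force, opened the gripper and moved clear.
- **Last checks:**
  - The final picture shows the lamp square and flat, with the stud head over the slot.
  - The brass catch stands proud above the plate's top edge. Its blob is 8 x 12 px (67 px area), against 8 x 11 px (71 px area) when it was free.
  - The force on the arm is near zero.
- **Disagreements:** my first height estimates differed by about 10 mm (194 and 204 mm), and the second view settled that. I judged the lamp's level by eye from the last picture and from the tool's tilt (under 0.003 rad) before release, and did not measure it separately.

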